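# Clear and pop open the blue medicine box

### The job

Without picking anything up, slide the small grey injection tray off the blue lid onto the fixed white shelf beside it, so that it lies flat there wholly clear of the lid. Then press the blue lid down at its white mark until the push-to-open catch lets go and the lid springs ajar, and leave it standing ajar. Keep the orange lid shut and do not disturb the other things on the bench.

Things in the scene. Friction and masses are not known exactly. Their poses are not given: they have to be found in the camera images.
- blue_box: White bench-top medicine box with the blue lid, fixed, 200 (x) x 300 (y) x 120 high. Origin: centre of its underside, z up. Its -y half is a compartment closed by the lid (lid top 120.5 above the origin, no rim); its +y half is a fixed white shelf level with the lid, so a thing slides from lid to shelf along the box's +y.
- blue_shelf (a point): Centre of the blue box's fixed white shelf, on its top, 120 above and 75 to +y of the box's origin. The shelf is 200 (x) x 150 (y), with a grey rim 6 thick, 12 high along its +y end and its +x side; none towards the lid or the front (-x).
- blue_lid (a joint): Blue lid, 175 (x) x 143 (y) x 10 thick, from x = -98 to 77 and y = -147 to -4 in the box frame, hinged along its +x edge. 0 = shut and latched; grows as the front (-x) edge rises. Once the catch lets go, its spring lifts it, following the withdrawing finger, to 0.5 rad, where it stays, the front edge about 85 higher. It does not latch again.
- blue_press (a point): Round white mark, 28 across, on top of the blue lid, centred 23 behind its front edge: the place to press. The point is its centre on the top face; it moves with the lid. Pressing it straight down takes about 4 N all the way; after 2 to 3 mm the catch lets go (firm stop at 7 mm), and the lid rises when the finger is withdrawn.
- tray: Small grey open injection tray, 110 (x) x 80 (y) x 26 high, walls 3, about 120 g, carrying an amber vial and a capped syringe fixed in it (nothing rises above 26). Origin: centre of its underside. It starts on the blue lid.
- orange_box: A second box, same shape and sizes as the blue one, but with an orange lid (on its own -y half). To be left alone.
- orange_lid (a joint): Orange lid, built as the blue one. 0 = shut; must stay shut.
- jar: White jar with green cap, 44 across, 65 high, standing on the shelf half of the orange box. Origin: centre of its underside. Leave it.
- tape: Roll of paper tape, 76 across, 25 high, lying on the bench nearer the robot. Origin: centre of its underside. Leave it.
- carton: White and green carton, 50 (x) x 90 (y) x 60 high, on the bench nearer the robot. Origin: centre of its underside. Leave it.

How it is judged (in metres and radians):
On the way, in this order (a step that is already met when the one before it is completed fails the run):
1. the tray lies on the white shelf, wholly off the blue lid, which is still shut (y of tray in the frame of blue_box between 0.036 and 0.115 m and angle between tray's own z axis and vertical below 0.06 rad and value of joint blue_lid below 0.05 rad), for 0.2 s.
2. the blue lid has sprung ajar (value of joint blue_lid above 0.35 rad), for 0.2 s.
At the end, for the whole second after the job is handed in: The blue lid stands ajar (over 0.35 rad), the orange lid is shut, and the tray lies flat and at rest on the white shelf of the blue box, off the lid (its centre 36 mm or more from the box's middle line towards the shelf's end) (value of joint blue_lid above 0.35 rad and value of joint orange_lid below 0.05 rad and y of tray in the frame of blue_box between 0.036 and 0.115 m and x of tray in the frame of blue_box between -0.085 and 0.06 m and z of tray in the frame of blue_box between 0.116 and 0.124 m and angle between tray's own z axis and vertical below 0.06 rad and linear speed of tray below 0.02 m/s); the robot touches nothing.
It fails at once if the tray is lifted (z of tray in the frame of blue_box above 0.13 m).
It fails at once if the tray falls off or is tipped (z of tray in the frame of blue_box below 0.105 m or angle between tray's own z axis and vertical above 0.3 rad).
It fails at once if the orange lid is opened (value of joint orange_lid above 0.05 rad).
It fails at once if a bystander is disturbed (distance of any of jar, tape, carton from where it was at the start of the episode above 0.02 m).
It also fails if it takes over 48 s, if anything falls off the work surface, if the arm or the gripper's body presses on something with over 40 N, if the wrist force passes 120 N, or if a joint passes its speed limit or range.

### The arm

A 7-joint arm with a two-finger parallel gripper is mounted at the origin on the work surface. World frame = base frame: x ahead of the robot, y to its left, z up, the work surface at z = 0. Lengths are in mm, angles in rad, forces in N, time in s.
With the tool pointing down it reaches from about 400 to 875 mm from the base axis. Payload 4.4 kg.
Tool frame: the origin (TCP) lies at the very end of the fingers, on their centre line; the grasp point (between the pads) lies 19 mm behind it; y points along the fingers, z is the direction in which the jaws open and shut, and the axes are right-handed (so a half turn about y gives the same grasp; the last joint's range is limited). The gripper opens to 85 mm and grips with 20 to 120 N. Pads are 22 mm wide; open, the fingers measure 114 mm over their backs; the gripper's body (76 mm by 85 mm) begins 54 mm behind the grasp point. The pads swing forward as they close: fully open they stand 13 mm farther back than shut.
Start: joints at [-1.218, 0.628, 0.038, 1.517, -0.027, 0.996, -0.02], TCP at [264.31, 593.85, 209.513] pointing down, gripper open.
Joint ranges: [-3.06, 3.06], [-0.37, 2.12], [-1.25, 1.32], [0.18, 2.47], [-1.1, 4.24], [0.23, 1.98], [-2.94, 2.94]. Speed limits (rad/s): [2.57, 2.57, 3.14, 3.14, 3.14, 3.14, 3.14].

### API

Orientations are given as [roll, pitch, yaw] about the fixed x, y, z axes, in that order (R = Rz(yaw) Ry(pitch) Rx(roll)).
In Python, from cell import read_state, get_image, finish_job gives the robot as it stands. The module is installed in compiled form; this text tells all that it offers.
- The arm moves only by the tool servo_tool, never from a script. Its argument "increments" is a list of rows, each an object of numbers: "dx", "dy", "dz": the shift along the world's x, y, z in cm; "ax", "ay", "az": the turn, a rotation vector about the world's x, y, z in rad; "claw": the closure, from -1 (fully open) to 1 (shut). A call has 1 to 8 rows; each row is the pose to reach, as a shift and turn from the pose commanded when the call began; what a row does not reach only later rows make up. A row lasts 1/12 s, in which the tool goes at most 41.7 mm and 7.16 degrees, less where a joint would pass 70% of its speed; a pose out of reach is approached as far as the arm can. A call with a gripper value outside its range is refused whole. The fingers move at their own pace and stop on an object; the grip force is fixed at half the most. Time passes only in rows, so rows that repeat a pose let the fingers close. It gives the time, the measured TCP pose, the force and the opening at its end, in the units of the state.
- read_state(): the state, without advancing time (a new reading comes with each control period).
- get_image(name): name is "side" or "top" or "wrist"; returns a dict with "color" (420x560x3 uint8, red, green, blue), "fov_y" (degrees; the focal length in pixels is half the picture's height over the tangent of half this angle, whatever the lens; pixels are square), "cx", "cy" (the principal point, pixels), "R" (3x3) and "t" (3): a world point X has camera coordinates R X + t. Camera axes: x right, y down, z forward; pixel columns grow to the right and rows downward; lengths in mm; the calibration is good to about 2 mm. A picture is of the moment at which its call begins. There is no depth.
- finish_job(): hands the job in, once; it reports no verdict.
The state is a dict: "clock": time; "qpos": joint angles; "qd": joint speeds; "tau": joint torques, N m; "eef_pos": TCP position; "tool_rot": TCP orientation; "force": force on the tool from outside, world axes, zero at the start; "torque": the same for the moment, N m; "width": finger opening in mm.
Only numpy, scipy, OpenCV 4.12 (cv2) and the standard library are available. Lean on these libraries where they do the work, as an engineer would, in place of code of your own. Each camera call takes 0.05 s, during which the arm holds its last target.

## Working session

There is one attempt and no reset: what is moved stays moved. The work goes in short steps, Python scripts to look and compute and a tool call to move; the robot and the scene stay as the last step left them, time stands still between calls to the robot, and variables do not carry over. Pictures are saved under pics/ and viewed, and the job is handed in when it is done.

Besides the shell and the picture viewer there is one more tool, called after "Emit:" as name([rows], argument=value, ...), one row to a line, values as JSON. servo_tool: Moves the arm, as the interface text tells. Its arguments: {"type":"object","properties":{"increments":{"type":"array","items":{"type":"object","properties":{"dx":{"type":"number"},"dy":{"type":"number"},"dz":{"type":"number"},"ax":{"type":"number"},"ay":{"type":"number"},"az":{"type":"number"},"claw":{"type":"number"}}}}},"required":["increments"]}

```bash
mkdir -p pics
python3 - <<'E'
from cell import *
import cv2,pickle
s=read_state(); print({k:s[k] for k in('clock','eef_pos','tool_rot','force','width')})
D={}
for n in('side','top','wrist'):
    im=get_image(n); D[n]=im; cv2.imwrite(f'pics/{n}0.png',im['color'][:,:,::-1])
    print(n,im['fov_y'],im['cx'],im['cy'],im['R'],im['t'])
pickle.dump(D,open('d0.pkl','wb'))
E
```

```text
{'clock': 0.0, 'eef_pos': array([264.03725161, 593.21191765, 208.57577183]), 'tool_rot': array([-1.57273203e+00, -5.29557467e-05, -4.18798462e-01]), 'force': array([ 0.57574918, -0.48435221, -0.3124525 ]), 'width': 85.3642914523535}
side 56.27597171036518 279.32314185323315 207.51482200894003 [[ 0.76316986 -0.6460536  -0.01365684]
 [-0.50116111 -0.57840533 -0.64364961]
 [ 0.40793296  0.49805826 -0.76519845]] [-379.64097917  316.40679028  793.62488272]
top 51.866805134376214 279.17172311044084 211.00601753709387 [[-3.59187132e-04 -9.99812217e-01 -1.93752939e-02]
 [-9.90740708e-01  2.98632335e-03 -1.35734780e-01]
 [ 1.35767152e-01  1.91471382e-02 -9.90555737e-01]] [  21.76739264  522.81165799 1159.53917849]
wrist 66.37636936820887 272.0270294377422 212.49471680762045 [[ 0.40649768  0.9136462  -0.00320201]
 [ 0.88180775 -0.39141016  0.26308396]
 [ 0.23911236 -0.10976658 -0.96476763]] [-649.60423433  -35.74064977  378.42513723]
```

View pics/side0.png

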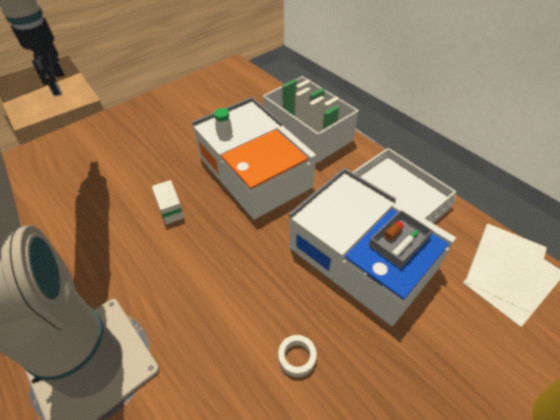

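View pics/top0.png

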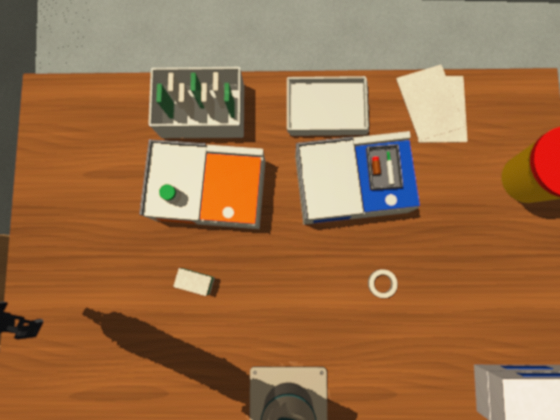

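View pics/wrist0.png

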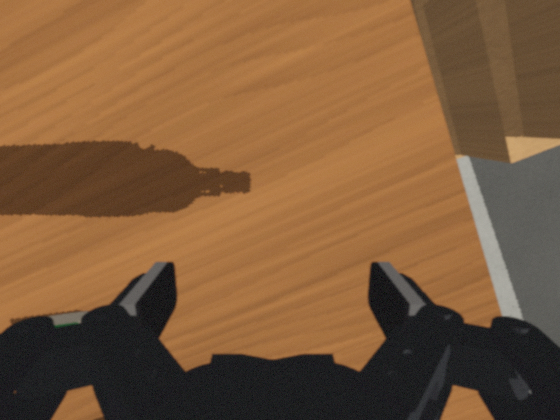

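The side view shows the tray on the blue lid at about (402,238), with the mark at (380,269). In the top view the tray is at (385,168), the mark at (391,200), the shelf around (330,180), and the tape at (383,283). Next I'll measure these.

```bash
cat > h.py <<'E'
import numpy as np,cv2,pickle
def ray(im,u,v,z):
    f=im['color'].shape[0]/2/np.tan(np.radians(im['fov_y']/2))
    R=np.array(im['R']);t=np.array(im['t'])
    d=R.T@np.array([(u-im['cx'])/f,(v-im['cy'])/f,1]);c=-R.T@t
    return c+d*(z-c[2])/d[2]
def proj(im,X):
    f=im['color'].shape[0]/2/np.tan(np.radians(im['fov_y']/2))
    p=np.array(im['R'])@X+im['t']; return p[:2]/p[2]*f+[im['cx'],im['cy']]
def big(m,k=1):
    c,_=cv2.findContours(m.astype(np.uint8),cv2.RETR_EXTERNAL,cv2.CHAIN_APPROX_NONE)
    return sorted(c,key=cv2.contourArea)[::-1][:k]
E
python3 - <<'E'
from h import *
D=pickle.load(open('d0.pkl','rb'))
for n in('top','side'):
    im=D[n];h=cv2.cvtColor(im['color'],cv2.COLOR_RGB2HSV)
    blue=(abs(h[...,0].astype(int)-112)<10)&(h[...,1]>170)&(h[...,2]>90)
    c=big(blue)[0]; hull=cv2.convexHull(c)
    P=np.array([ray(im,u,v,120.5)[:2] for u,v in hull[:,0]],np.float32)
    r=cv2.minAreaRect(P); print(n,'lid',r,cv2.boxPoints(r).round(0).tolist())
    m=np.zeros(blue.shape,np.uint8);cv2.fillPoly(m,[hull],1)
    white=(m>0)&(h[...,1]<70)&(h[...,2]>150)
    for c in big(white,4):
        M=cv2.moments(c)
        if M['m00']>5: 
            u,v=M['m10']/M['m00'],M['m01']/M['m00'];print(' white',u,v,M['m00'],ray(im,u,v,120.5).round(1))
    gray=(m>0)&~blue&~white
    c=big(gray)[0];P=np.array([ray(im,u,v,146.5)[:2] for u,v in cv2.convexHull(c)[:,0]],np.float32)
    r=cv2.minAreaRect(P);print(' tray',r,cv2.boxPoints(r).round(0).tolist())
    x0,y0,w,hh=cv2.boundingRect(hull); 
    cr=im['color'][y0-30:y0+hh+30,x0-90:x0+w+40,::-1]; cv2.imwrite(f'pics/crop_{n}.png',cv2.resize(cr,None,fx=3,fy=3,interpolation=2) if n=='top' else cv2.resize(cr,None,fx=2.4,fy=2.4)); print('crop',x0-90,y0-30,cr.shape)
E
```

```text
top lid ((603.7677612304688, -258.4401550292969), (171.68614196777344, 138.70933532714844), 6.339760780334473) [[511.0, -199.0], [526.0, -337.0], [697.0, -318.0], [681.0, -180.0]]
 white 389.8205128205128 171.83475783475782 117.0 [ 612.8 -267.4  120.5]
 white 390.6292335115864 199.4135472370766 93.5 [ 540.4 -266.9  120.5]
 tray ((622.157958984375, -246.96438598632812), (120.46475982666016, 90.67893981933594), 6.193806171417236) [[557.0, -208.0], [567.0, -299.0], [687.0, -286.0], [677.0, -195.0]]
crop 266 111 (130, 193, 3)
side lid ((599.5894165039062, -259.68218994140625), (174.28195190429688, 138.7233428955078), 6.132251739501953) [[506.0, -200.0], [520.0, -338.0], [694.0, -319.0], [679.0, -181.0]]
 white 402.0010752688172 244.65268817204299 155.0 [ 618.9 -258.2  120.5]
 white 379.6073781291172 268.30303030303025 126.5 [ 539.1 -265.4  120.5]
 tray ((606.3761596679688, -252.23526000976562), (117.58342742919922, 90.34819030761719), 5.202847003936768) [[544.0, -213.0], [552.0, -303.0], [669.0, -292.0], [661.0, -202.0]]
crop 256 180 (148, 231, 3)
```

View pics/crop_top.png

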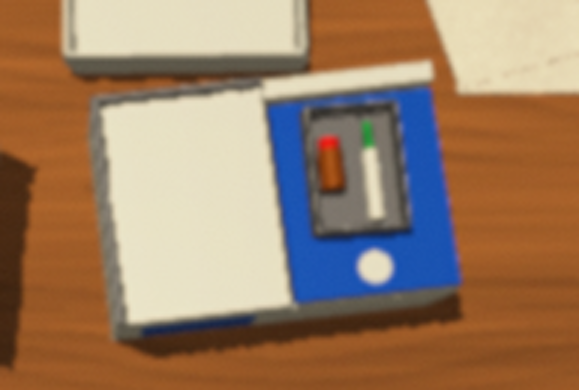

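View pics/crop_side.png

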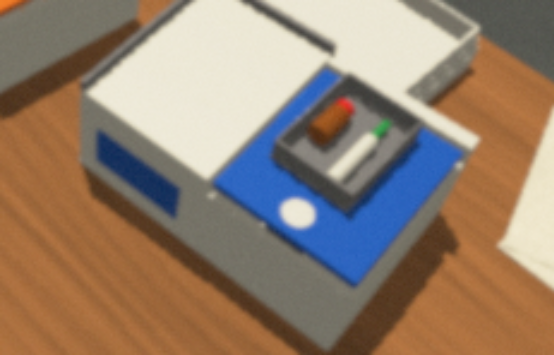

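Emit:
servo_tool([
  {"dx": 3, "dy": -3, "dz": 2, "claw": -0.2},
  {"dx": 6, "dy": -6, "dz": 4, "az": -0.05, "claw": -0.2},
  {"dx": 9, "dy": -9, "dz": 5, "az": -0.1, "claw": -0.2},
  {"dx": 11, "dy": -12.5, "dz": 6, "az": -0.15, "claw": -0.2},
  {"dx": 13, "dy": -16, "dz": 6, "az": -0.2, "claw": -0.2},
  {"dx": 15, "dy": -19.5, "dz": 6, "az": -0.25, "claw": -0.2},
  {"dx": 17, "dy": -23, "dz": 6, "az": -0.3, "claw": -0.2},
  {"dx": 19, "dy": -26.5, "dz": 6, "az": -0.35, "claw": -0.2},
])

```text
invalid input at $.increments[0]: expected keys dx, dy, dz, ax, ay, az, claw
```

Emit:
servo_tool([
  {"dx": 3, "dy": -3, "dz": 2, "ax": 0, "ay": 0, "az": 0, "claw": -0.2},
  {"dx": 6, "dy": -6, "dz": 4, "ax": 0, "ay": 0, "az": -0.05, "claw": -0.2},
  {"dx": 9, "dy": -9, "dz": 5, "ax": 0, "ay": 0, "az": -0.1, "claw": -0.2},
  {"dx": 11, "dy": -12.5, "dz": 6, "ax": 0, "ay": 0, "az": -0.15, "claw": -0.2},
  {"dx": 13, "dy": -16, "dz": 6, "ax": 0, "ay": 0, "az": -0.2, "claw": -0.2},
  {"dx": 15, "dy": -19.5, "dz": 6, "ax": 0, "ay": 0, "az": -0.25, "claw": -0.2},
  {"dx": 17, "dy": -23, "dz": 6, "ax": 0, "ay": 0, "az": -0.3, "claw": -0.2},
  {"dx": 19, "dy": -26.5, "dz": 6, "ax": 0, "ay": 0, "az": -0.35, "claw": -0.2},
])

```text
clock: 0.82
eef_pos: [451.9, 332.1, 269.6]
tool_rot: [-1.571, 0.0, -0.771]
force: [1.9, 0.6, 0.9]
width: 51.2
```

Emit:
servo_tool([
  {"dx": 1, "dy": -4, "dz": 0, "ax": 0, "ay": 0, "az": -0.04, "claw": -0.2},
  {"dx": 2, "dy": -8, "dz": 0, "ax": 0, "ay": 0, "az": -0.08, "claw": -0.2},
  {"dx": 3, "dy": -12, "dz": 0, "ax": 0, "ay": 0, "az": -0.13, "claw": -0.2},
  {"dx": 4, "dy": -16, "dz": 0, "ax": 0, "ay": 0, "az": -0.18, "claw": -0.2},
  {"dx": 5, "dy": -20, "dz": 0, "ax": 0, "ay": 0, "az": -0.22, "claw": -0.2},
  {"dx": 6, "dy": -24, "dz": 0, "ax": 0, "ay": 0, "az": -0.26, "claw": -0.2},
  {"dx": 7, "dy": -28, "dz": 0, "ax": 0, "ay": 0, "az": -0.31, "claw": -0.2},
  {"dx": 8, "dy": -32, "dz": 0, "ax": 0, "ay": 0, "az": -0.35, "claw": -0.2},
])

```text
clock: 1.48
eef_pos: [531.3, 12.2, 269.5]
tool_rot: [-1.571, 0.0, -1.121]
force: [0.7, 0.2, -0.3]
width: 51.3
```

Emit:
servo_tool([
  {"dx": 1, "dy": -4, "dz": 0, "ax": 0, "ay": 0, "az": -0.04, "claw": -0.2},
  {"dx": 2, "dy": -8, "dz": 0, "ax": 0, "ay": 0, "az": -0.08, "claw": -0.2},
  {"dx": 3, "dy": -12, "dz": 0, "ax": 0, "ay": 0, "az": -0.13, "claw": -0.2},
  {"dx": 4, "dy": -16, "dz": 0, "ax": 0, "ay": 0, "az": -0.18, "claw": -0.2},
  {"dx": 5, "dy": -20, "dz": 0, "ax": 0, "ay": 0, "az": -0.22, "claw": -0.2},
  {"dx": 6.5, "dy": -24, "dz": 0, "ax": 0, "ay": 0, "az": -0.26, "claw": -0.2},
  {"dx": 8, "dy": -28, "dz": 0, "ax": 0, "ay": 0, "az": -0.31, "claw": -0.2},
  {"dx": 9, "dy": -32, "dz": 0, "ax": 0, "ay": 0, "az": -0.345, "claw": -0.2},
])

```text
clock: 2.15
eef_pos: [621.9, -305.3, 269.0]
tool_rot: [-1.571, 0.001, -1.465]
force: [0.3, 0.7, -0.4]
width: 51.5
```

Run:
```python
from cell import *
import cv2,pickle
D={}
for n in('side','top','wrist'):
    im=get_image(n); D[n]=im; cv2.imwrite(f'pics/{n}1.png',im['color'][:,:,::-1])
s=read_state(); print({k:s[k] for k in('clock','eef_pos','tool_rot','force','width','qpos')})
pickle.dump(D,open('d1.pkl','wb'))
```

```text
{'clock': 2.3, 'eef_pos': array([ 619.34155124, -309.10090752,  268.16839401]), 'tool_rot': array([-1.57338237, -0.00207316, -1.46991916]), 'force': array([-0.59283805,  0.61149155,  0.33581591]), 'width': 51.098223946404424, 'qpos': array([ 0.20789435,  0.67694183,  0.40893958,  1.31228727, -0.26635285,
        1.20692901,  0.73155661])}
```

View pics/wrist1.png

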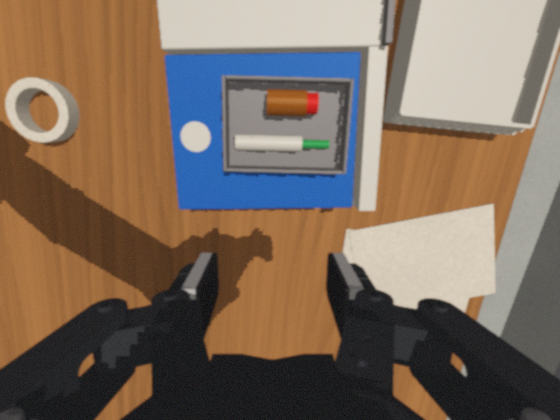

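View pics/side1.png

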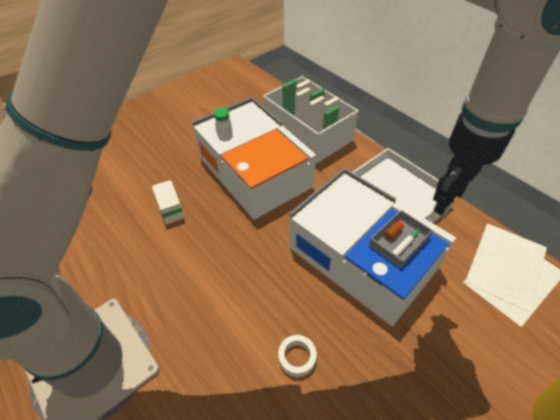

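The wrist view shows the tray rim at about (222,76)–(353,79)–(347,174)–(223,172), with the mark at (195,137).

Run:
```python
from h import *
D=pickle.load(open('d1.pkl','rb'));im=D['wrist']
h=cv2.cvtColor(im['color'],cv2.COLOR_RGB2HSV)
blue=(abs(h[...,0].astype(int)-112)<10)&(h[...,1]>170)&(h[...,2]>80)
c=big(blue)[0];hull=cv2.convexHull(c)
r=cv2.minAreaRect(np.array([ray(im,u,v,120.5)[:2] for u,v in hull[:,0]],np.float32));print('lid',r,cv2.boxPoints(r).round(0).tolist())
a=np.radians(r[2]); a=a if a<.8 else a-np.pi/2
Rb=np.array([[np.cos(a),-np.sin(a)],[np.sin(a),np.cos(a)]])
o=np.array(r[0])-Rb@[-10.5,-75.5];print('yaw',a,'origin',o)
for nm,pts,z in(('tray',[(222,76),(353,79),(347,174),(223,172)],146.5),('lid',[(166,53),(360,52),(353,209),(180,209)],120.5),('mark',[(195,137)],120.5)):
    for p in pts:
        w=ray(im,*p,z)[:2];print(nm,p,w.round(1),'box',(Rb.T@(w-o)).round(1))
```

```text
lid ((606.5985717773438, -258.8008117675781), (170.86358642578125, 140.41285705566406), 6.284064292907715) [[514.0, -198.0], [529.0, -338.0], [699.0, -319.0], [684.0, -180.0]]
yaw 0.10967761231824898 origin [ 608.77141375 -182.60515075]
tray (222, 76) [ 568.9 -213.6] box [-43.  -26.4]
tray (353, 79) [ 676.6 -205.4] box [ 64.9 -30.1]
tray (347, 174) [ 684.3 -283.8] box [  64.  -108.8]
tray (223, 172) [ 574.2 -292.8] box [ -46.5 -105.7]
lid (166, 53) [ 514.4 -196.5] box [-95.3  -3.5]
lid (360, 52) [ 684.8 -179.3] box [75.9 -5. ]
lid (353, 209) [ 702.2 -321.5] box [  77.7 -148.3]
lid (180, 209) [ 529.5 -338.5] box [ -95.8 -146.3]
mark (195, 137) [ 542.3 -266.5] box [-75.3 -76.1]
```

Emit:
servo_tool([
  {"dx": 0.7, "dy": -0.4, "dz": -2, "ax": 0, "ay": 0, "az": 0, "claw": -0.2},
  {"dx": 0.7, "dy": -0.4, "dz": -5, "ax": 0, "ay": 0, "az": 0, "claw": -0.2},
  {"dx": 0.7, "dy": -0.4, "dz": -8, "ax": 0, "ay": 0, "az": 0, "claw": -0.2},
  {"dx": 0.7, "dy": -0.4, "dz": -10.5, "ax": 0, "ay": 0, "az": 0, "claw": -0.2},
  {"dx": 0.7, "dy": -0.4, "dz": -12, "ax": 0, "ay": 0, "az": 0, "claw": -0.2},
  {"dx": 0.7, "dy": -0.4, "dz": -13, "ax": 0, "ay": 0, "az": 0, "claw": -0.2},
  {"dx": 0.7, "dy": -0.4, "dz": -13.8, "ax": 0, "ay": 0, "az": 0, "claw": -0.2},
  {"dx": 0.7, "dy": -0.4, "dz": -13.8, "ax": 0, "ay": 0, "az": 0, "claw": -0.2},
])

```text
clock: 2.97
eef_pos: [627.5, -306.9, 130.3]
tool_rot: [-1.572, 0.002, -1.463]
force: [0.1, 0.3, 0.1]
width: 51.3
```

```bash
cat > look.py <<'E'
from cell import *
import cv2,pickle,sys
k=sys.argv[1];D={}
for n in sys.argv[2:]:
    im=get_image(n); D[n]=im; cv2.imwrite(f'pics/{n}{k}.png',im['color'][:,:,::-1])
s=read_state(); print({q:s[q].round(3) for q in('eef_pos','tool_rot','force')},s['clock'],s['width'])
pickle.dump(D,open(f'd{k}.pkl','wb'))
E
python3 look.py 2 side wrist
```

```text
{'eef_pos': array([ 628.493, -308.159,  132.396]), 'tool_rot': array([-1.57 , -0.   , -1.463]), 'force': array([ 0.115, -0.371,  0.127])} 3.0667 51.639409695573256
```

View pics/wrist2.png

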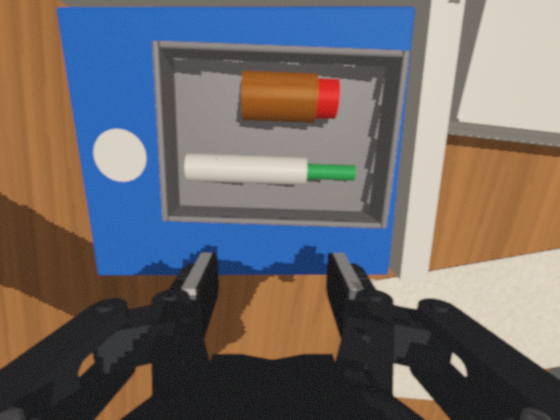

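View pics/side2.png

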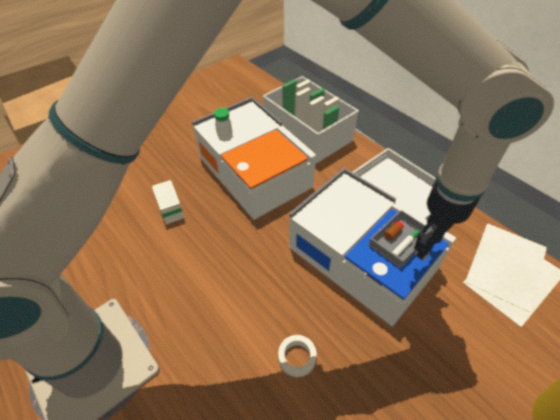

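Emit:
servo_tool([
  {"dx": 0, "dy": 0.2, "dz": -0.3, "ax": 0, "ay": 0, "az": 0, "claw": -0.2},
  {"dx": -0.05, "dy": 0.5, "dz": -0.3, "ax": 0, "ay": 0, "az": 0, "claw": -0.2},
  {"dx": -0.1, "dy": 1.0, "dz": -0.3, "ax": 0, "ay": 0, "az": 0, "claw": -0.2},
  {"dx": -0.18, "dy": 1.6, "dz": -0.3, "ax": 0, "ay": 0, "az": 0, "claw": -0.2},
  {"dx": -0.25, "dy": 2.3, "dz": -0.3, "ax": 0, "ay": 0, "az": 0, "claw": -0.2},
  {"dx": -0.33, "dy": 3.0, "dz": -0.3, "ax": 0, "ay": 0, "az": 0, "claw": -0.2},
  {"dx": -0.4, "dy": 3.7, "dz": -0.3, "ax": 0, "ay": 0, "az": 0, "claw": -0.2},
  {"dx": -0.48, "dy": 4.4, "dz": -0.3, "ax": 0, "ay": 0, "az": 0, "claw": -0.2},
])

```text
clock: 3.73
eef_pos: [623.1, -263.2, 128.6]
tool_rot: [-1.571, 0.0, -1.463]
force: [-0.7, 0.6, -0.2]
width: 51.2
```

```bash
python3 look.py 3 wrist
```

```text
{'eef_pos': array([ 623.256, -261.013,  128.412]), 'tool_rot': array([-1.571,  0.002, -1.462]), 'force': array([-0.602,  1.658,  1.091])} 3.7833 51.09383639526278
```

View pics/wrist3.png

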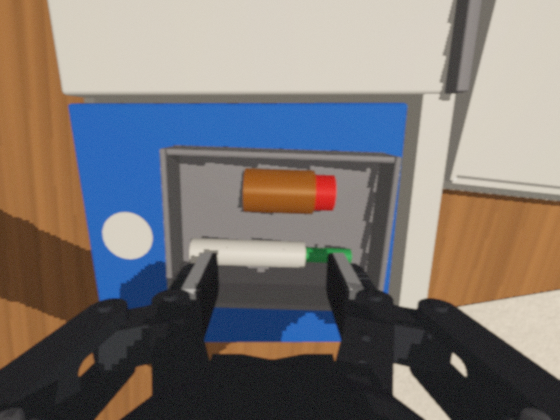

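```bash
python3 look.py 4 side top
python3 - <<'E'
from h import *
D=pickle.load(open('d3.pkl','rb'));im=D['wrist']
print(proj(im,np.array([623.2,-262,128.5])))
Rb=np.array([[np.cos(.109),-np.sin(.109)],[np.sin(.109),np.cos(.109)]]);o=np.array([607,-182.7])
for p,z in [((163,150),146.5),((397,157),146.5),((75,104),120.5),((405,104),120.5),((128,236),120.5)]:
    w=ray(im,*p,z)[:2];print(p,w.round(1),(Rb.T@(w-o)).round(1))
im=pickle.load(open('d4.pkl','rb'))
for n in('side','top'):
    u,v=proj(im[n],np.array([615,-240,130])).astype(int);print(n,u,v)
    cv2.imwrite(f'pics/c4{n}.png',cv2.resize(im[n]['color'][v-70:v+70,u-90:u+90,::-1],None,fx=4,fy=4,interpolation=2))
E
```

```text
{'eef_pos': array([ 623.379, -263.174,  128.574]), 'tool_rot': array([-1.571,  0.   , -1.462]), 'force': array([ 0.284,  0.228, -0.372])} 3.8833 51.080859284375194
[269.36268542 249.1169933 ]
(163, 150) [ 570.3 -212.8] [-39.7 -25.9]
(397, 157) [ 675.  -204.6] [ 65.2 -29.1]
(75, 104) [ 517.  -197.4] [-91.1  -4.8]
(405, 104) [ 683.6 -179.3] [76.5 -5. ]
(128, 236) [ 543.  -265.9] [-72.7 -75.8]
side 394 237
top 379 170
```

View pics/c4side.png

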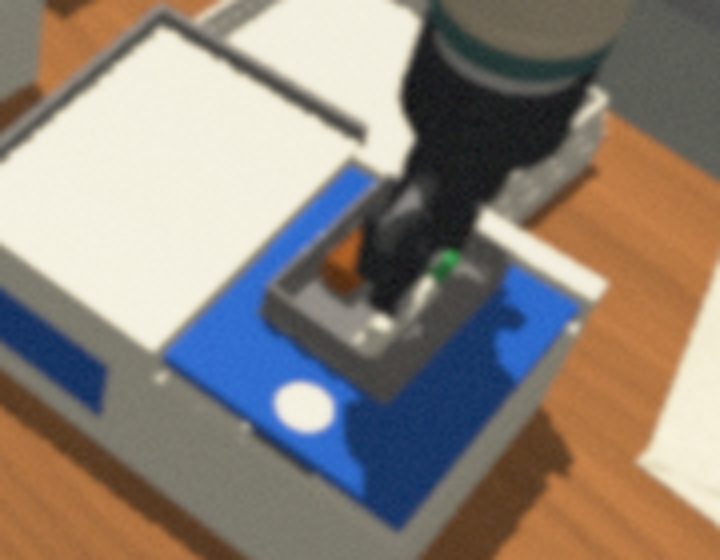

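View pics/c4top.png

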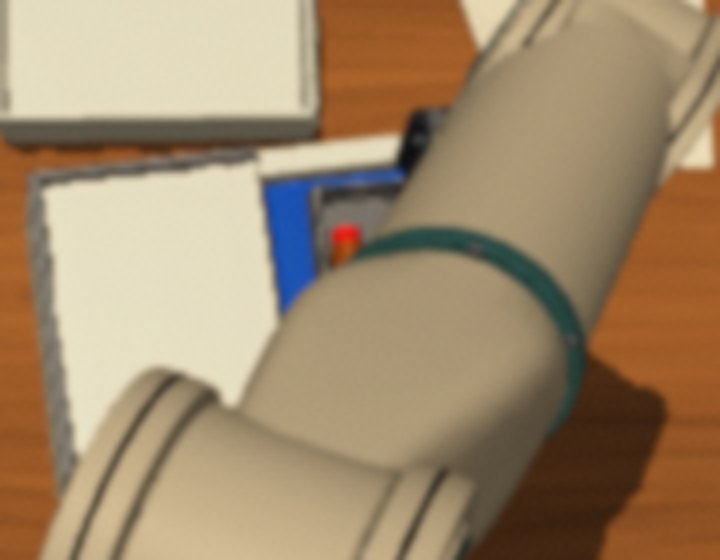

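Run:
```python
from h import *
D=pickle.load(open('d4.pkl','rb'));im=D['side']
for c in [(593,-266),(598,-265),(649,-259.5)]:
  for z in (120,130,140,150,160):
    u,v=proj(im,np.array([*c,z]));print(c,z,((u-304)*4).round(),((v-167)*4).round())
```

```text
(593, -266) 120 372.0 348.0
(593, -266) 130 376.0 337.0
(593, -266) 140 381.0 326.0
(593, -266) 150 385.0 315.0
(593, -266) 160 389.0 303.0
(598, -265) 120 377.0 341.0
(598, -265) 130 381.0 330.0
(598, -265) 140 385.0 319.0
(598, -265) 150 390.0 308.0
(598, -265) 160 394.0 296.0
(649, -259.5) 120 430.0 282.0
(649, -259.5) 130 434.0 271.0
(649, -259.5) 140 439.0 260.0
(649, -259.5) 150 444.0 248.0
(649, -259.5) 160 449.0 237.0
```

Emit:
servo_tool([
  {"dx": 0, "dy": 0, "dz": 1, "ax": 0, "ay": 0, "az": 0, "claw": -0.2},
  {"dx": 0, "dy": 0, "dz": 2.5, "ax": 0, "ay": 0, "az": 0, "claw": -0.2},
  {"dx": 0.15, "dy": -1.5, "dz": 2.5, "ax": 0, "ay": 0, "az": 0, "claw": -0.2},
  {"dx": 0.3, "dy": -3.5, "dz": 2.5, "ax": 0, "ay": 0, "az": 0, "claw": -0.2},
  {"dx": 0.5, "dy": -4.8, "dz": 2.2, "ax": 0, "ay": 0, "az": 0, "claw": -0.2},
  {"dx": 0.5, "dy": -4.8, "dz": 1, "ax": 0, "ay": 0, "az": 0, "claw": -0.2},
  {"dx": 0.5, "dy": -4.8, "dz": 0, "ax": 0, "ay": 0, "az": 0, "claw": -0.2},
  {"dx": 0.5, "dy": -4.8, "dz": -0.2, "ax": 0, "ay": 0, "az": 0, "claw": -0.2},
])

```text
clock: 4.55
eef_pos: [626.3, -310.4, 122.8]
tool_rot: [-1.575, 0.004, -1.464]
force: [-1.0, 0.6, -0.2]
width: 51.4
```

```bash
python3 look.py 5 side wrist;python3 - <<'E'
from h import *
im=pickle.load(open('d5.pkl','rb'))['side']
cv2.imwrite('pics/c5.png',cv2.resize(im['color'][180:300,350:490,::-1],None,fx=5,fy=5,interpolation=2))
E
```

```text
{'eef_pos': array([ 627.362, -310.187,  124.412]), 'tool_rot': array([-1.574,  0.003, -1.463]), 'force': array([ 0.266, -0.268, -0.574])} 4.65 51.190974120876874
```

View pics/c5.png

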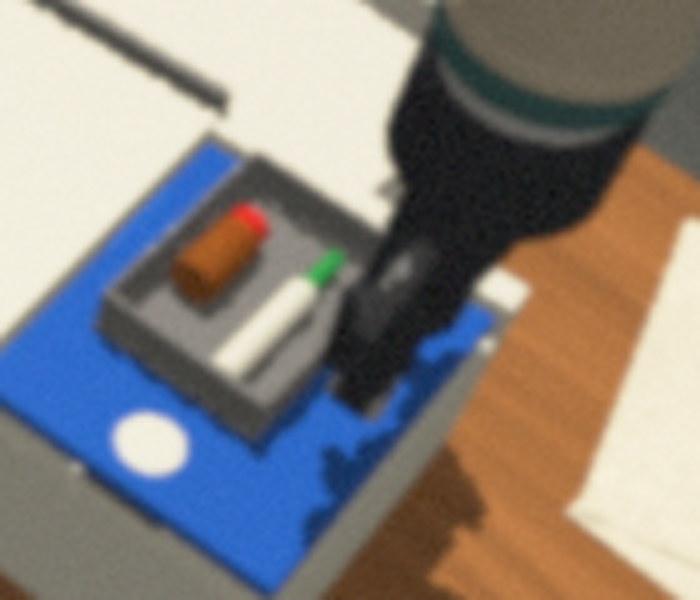

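View pics/wrist5.png

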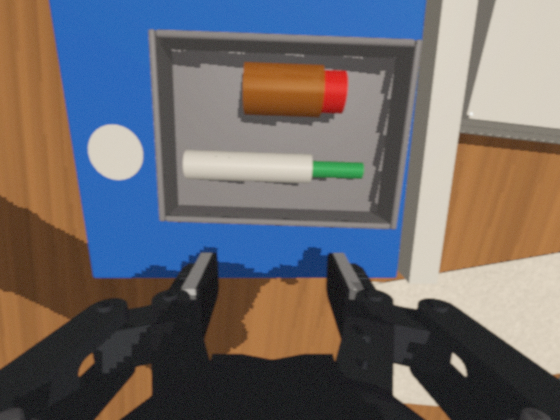

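Run:
```python
from h import *
im=pickle.load(open('d5.pkl','rb'))['side']
for c in [(592,-314),(601,-313),(590,-303),(592,-325),(602,-324)]:
  for z in (120,130,140,150):
    u,v=proj(im,np.array([*c,z]));print(c,z,((u-350)*5).round(),((v-180)*5).round())
```

```text
(592, -314) 120 329.0 447.0
(592, -314) 130 335.0 434.0
(592, -314) 140 342.0 421.0
(592, -314) 150 348.0 407.0
(601, -313) 120 341.0 433.0
(601, -313) 130 347.0 420.0
(601, -313) 140 354.0 406.0
(601, -313) 150 360.0 392.0
(590, -303) 120 303.0 432.0
(590, -303) 130 309.0 419.0
(590, -303) 140 316.0 405.0
(590, -303) 150 322.0 392.0
(592, -325) 120 351.0 465.0
(592, -325) 130 358.0 452.0
(592, -325) 140 365.0 439.0
(592, -325) 150 372.0 425.0
(602, -324) 120 365.0 449.0
(602, -324) 130 371.0 436.0
(602, -324) 140 378.0 423.0
(602, -324) 150 385.0 409.0
```

Emit:
servo_tool([
  {"dx": 0, "dy": 0, "dz": 1.5, "ax": 0, "ay": 0, "az": 0, "claw": -0.2},
  {"dx": 0, "dy": 0, "dz": 3, "ax": 0, "ay": 0, "az": 0, "claw": 1},
  {"dx": 0, "dy": 0, "dz": 3, "ax": 0, "ay": 0, "az": 0, "claw": 1},
  {"dx": 0, "dy": 0, "dz": 3, "ax": 0, "ay": 0, "az": 0, "claw": 1},
  {"dx": 0, "dy": 0, "dz": 3, "ax": 0, "ay": 0, "az": 0, "claw": 1},
  {"dx": 0, "dy": 0, "dz": 3, "ax": 0, "ay": 0, "az": 0, "claw": 1},
])

```text
clock: 5.15
eef_pos: [627.7, -311.5, 155.5]
tool_rot: [-1.572, 0.001, -1.463]
force: [-0.0, -0.4, 0.7]
width: -0.1
```

```bash
python3 look.py 6 side wrist;python3 - <<'E'
from h import *
im=pickle.load(open('d6.pkl','rb'))['side']
cv2.imwrite('pics/c6.png',cv2.resize(im['color'][180:300,350:490,::-1],None,fx=5,fy=5,interpolation=2))
for z in (145,155,165,175):
  for c in [(627,-310),(616,-300),(616,-322)]:
    u,v=proj(im,np.array([*c,z]));print(c,z,((u-350)*5).round(),((v-180)*5).round())
E
```

```text
{'eef_pos': array([ 627.679, -311.782,  155.566]), 'tool_rot': array([-1.572e+00,  1.000e-03, -1.464e+00]), 'force': array([ 0.561,  0.876, -0.555])} 5.25 0.37237595957387254
(627, -310) 145 391.0 358.0
(616, -300) 145 353.0 358.0
(616, -322) 145 399.0 393.0
(627, -310) 155 398.0 344.0
(616, -300) 155 360.0 343.0
(616, -322) 155 406.0 379.0
(627, -310) 165 405.0 330.0
(616, -300) 165 366.0 329.0
(616, -322) 165 414.0 365.0
(627, -310) 175 412.0 315.0
(616, -300) 175 373.0 314.0
(616, -322) 175 421.0 350.0
```

View pics/c6.png

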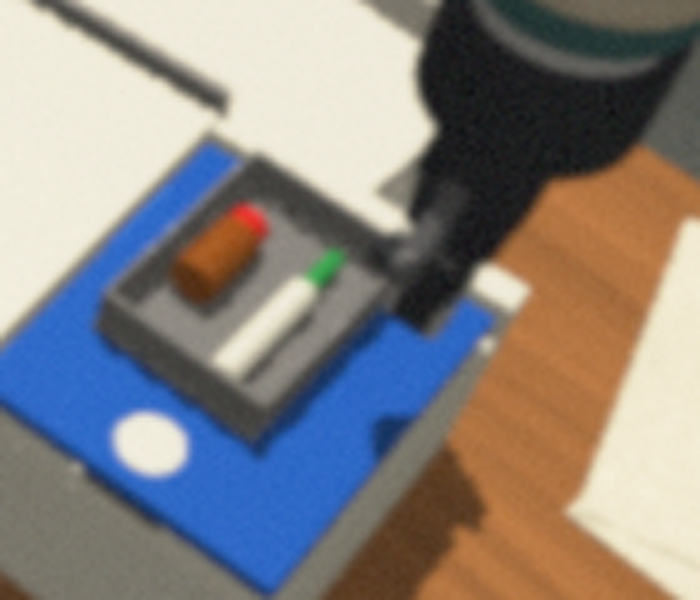

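View pics/wrist6.png

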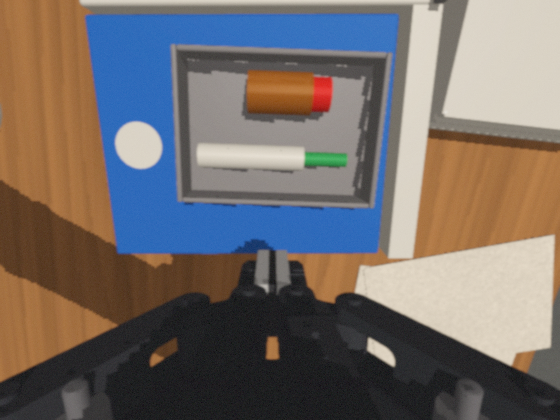

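Emit:
servo_tool([
  {"dx": 0, "dy": 0, "dz": 0, "ax": 0, "ay": 0, "az": 0, "claw": -0.2},
  {"dx": 0, "dy": 0, "dz": 0, "ax": 0, "ay": 0, "az": 0, "claw": -0.2},
  {"dx": 0, "dy": 0, "dz": -1.5, "ax": 0, "ay": 0, "az": 0, "claw": -0.2},
  {"dx": 0, "dy": 0, "dz": -3, "ax": 0, "ay": 0, "az": 0, "claw": -0.2},
  {"dx": 0, "dy": 0, "dz": -3.5, "ax": 0, "ay": 0, "az": 0, "claw": -0.2},
  {"dx": 0, "dy": 0, "dz": -3.8, "ax": 0, "ay": 0, "az": 0, "claw": -0.2},
  {"dx": 0, "dy": 0, "dz": -4.1, "ax": 0, "ay": 0, "az": 0, "claw": -0.2},
  {"dx": 0, "dy": 0, "dz": -4.2, "ax": 0, "ay": 0, "az": 0, "claw": -0.2},
])

```text
clock: 5.92
eef_pos: [628.3, -312.5, 114.6]
tool_rot: [-1.57, -0.0, -1.464]
force: [0.3, -0.3, 0.1]
width: 51.4
```

```bash
python3 look.py 7 side wrist;python3 - <<'E'
from h import *
im=pickle.load(open('d7.pkl','rb'))['side']
cv2.imwrite('pics/c7.png',cv2.resize(im['color'][180:300,350:490,::-1],None,fx=5,fy=5,interpolation=2))
E
```

```text
{'eef_pos': array([ 628.388, -312.495,  114.95 ]), 'tool_rot': array([-1.57 , -0.   , -1.464]), 'force': array([ 0.106, -0.413,  0.353])} 6.0167 51.46816634551948
```

View pics/c7.png

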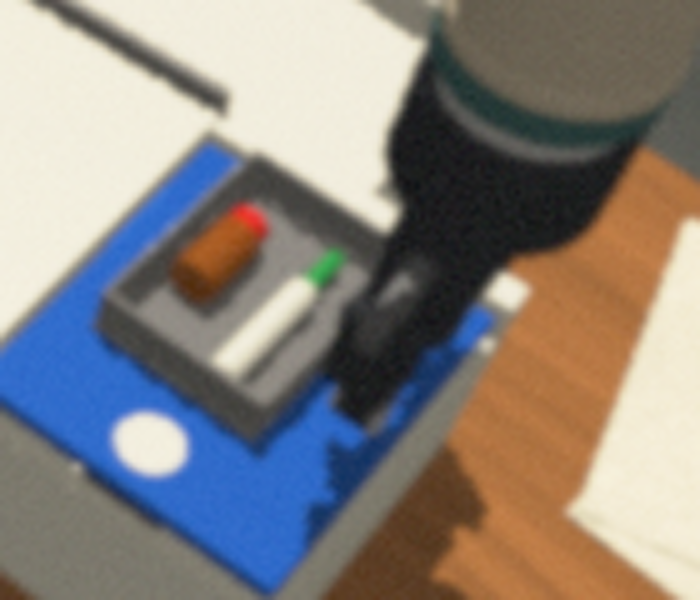

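Emit:
servo_tool([
  {"dx": 0, "dy": 0, "dz": -0.3, "ax": 0, "ay": 0, "az": 0, "claw": -0.2},
  {"dx": 0, "dy": 0, "dz": -0.5, "ax": 0, "ay": 0, "az": 0, "claw": -0.2},
  {"dx": 0, "dy": 0.3, "dz": -0.5, "ax": 0, "ay": 0, "az": 0, "claw": -0.2},
  {"dx": -0.1, "dy": 0.7, "dz": -0.5, "ax": 0, "ay": 0, "az": 0, "claw": -0.2},
  {"dx": -0.13, "dy": 1.2, "dz": -0.5, "ax": 0, "ay": 0, "az": 0, "claw": -0.2},
  {"dx": -0.18, "dy": 1.7, "dz": -0.5, "ax": 0, "ay": 0, "az": 0, "claw": -0.2},
  {"dx": -0.24, "dy": 2.2, "dz": -0.5, "ax": 0, "ay": 0, "az": 0, "claw": -0.2},
  {"dx": -0.3, "dy": 2.7, "dz": -0.5, "ax": 0, "ay": 0, "az": 0, "claw": -0.2},
])

```text
clock: 6.68
eef_pos: [625.2, -284.7, 109.6]
tool_rot: [-1.571, -0.0, -1.463]
force: [0.5, 0.1, 0.2]
width: 51.2
```

```bash
python3 look.py 8 side wrist
```

```text
{'eef_pos': array([ 625.307, -283.606,  109.565]), 'tool_rot': array([-1.571e+00,  1.000e-03, -1.462e+00]), 'force': array([ 0.605,  0.249, -0.2  ])} 6.7833 51.28009140083263
```

View pics/wrist8.png

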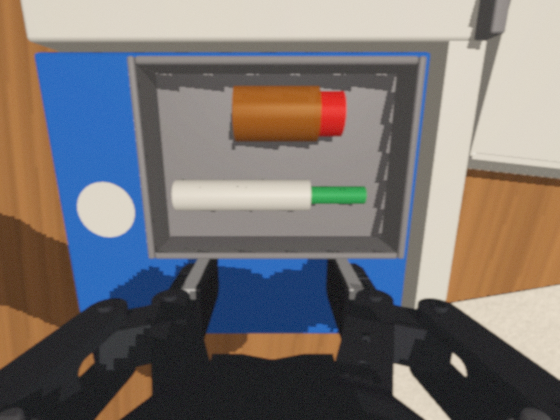

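View pics/side8.png

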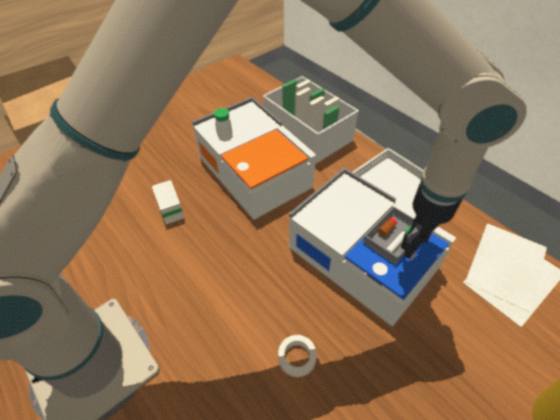

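The fingers are now behind the tray wall and it is moving: its far rim is at about row 58 in the wrist view.

Run:
```python
from h import *
im=pickle.load(open('d8.pkl','rb'))['wrist']
Rb=np.array([[np.cos(.109),-np.sin(.109)],[np.sin(.109),np.cos(.109)]]);o=np.array([607,-182.7])
for p,z in [((130,59),146.5),((426,58),146.5),((404,255),146.5),((150,256),146.5),((106,209),120.5)]:
    w=ray(im,*p,z)[:2];print(p,w.round(1),(Rb.T@(w-o)).round(1))
```

```text
(130, 59) [ 566.  -199.4] [-42.6 -12.1]
(426, 58) [ 672.5 -187.5] [ 64.6 -11.9]
(404, 255) [ 681.2 -263.7] [ 64.9 -88.6]
(150, 256) [ 573.9 -275.9] [-43. -89.]
(106, 209) [ 542.7 -265.3] [-72.9 -75.1]
```

Emit:
servo_tool([
  {"dx": -0.06, "dy": 0.6, "dz": 0, "ax": 0, "ay": 0, "az": 0, "claw": -0.2},
  {"dx": -0.14, "dy": 1.3, "dz": 0, "ax": 0, "ay": 0, "az": 0, "claw": -0.2},
  {"dx": -0.22, "dy": 2.0, "dz": 0, "ax": 0, "ay": 0, "az": 0, "claw": -0.2},
  {"dx": -0.3, "dy": 2.8, "dz": 0, "ax": 0, "ay": 0, "az": 0, "claw": -0.2},
  {"dx": -0.4, "dy": 3.6, "dz": 0, "ax": 0, "ay": 0, "az": 0, "claw": -0.2},
  {"dx": -0.48, "dy": 4.4, "dz": 0, "ax": 0, "ay": 0, "az": 0, "claw": -0.2},
  {"dx": -0.57, "dy": 5.2, "dz": 0, "ax": 0, "ay": 0, "az": 0, "claw": -0.2},
  {"dx": -0.65, "dy": 6.0, "dz": 0, "ax": 0, "ay": 0, "az": 0, "claw": -0.2},
])

```text
clock: 7.45
eef_pos: [618.5, -224.2, 109.6]
tool_rot: [-1.571, 0.0, -1.464]
force: [0.9, -1.1, -0.2]
width: 51.3
```

Emit:
servo_tool([
  {"dx": -0.09, "dy": 0.8, "dz": 0, "ax": 0, "ay": 0, "az": 0, "claw": -0.2},
  {"dx": -0.17, "dy": 1.6, "dz": 0, "ax": 0, "ay": 0, "az": 0, "claw": -0.2},
  {"dx": -0.26, "dy": 2.4, "dz": 0, "ax": 0, "ay": 0, "az": 0, "claw": -0.2},
  {"dx": -0.35, "dy": 3.2, "dz": 0, "ax": 0, "ay": 0, "az": 0, "claw": -0.2},
  {"dx": -0.44, "dy": 4.0, "dz": 0, "ax": 0, "ay": 0, "az": 0, "claw": -0.2},
  {"dx": -0.53, "dy": 4.8, "dz": 0, "ax": 0, "ay": 0, "az": 0, "claw": -0.2},
  {"dx": -0.6, "dy": 5.4, "dz": 0, "ax": 0, "ay": 0, "az": 0, "claw": -0.2},
  {"dx": -0.64, "dy": 5.8, "dz": 0, "ax": 0, "ay": 0, "az": 0, "claw": -0.2},
])

```text
clock: 8.12
eef_pos: [612.1, -166.0, 109.4]
tool_rot: [-1.571, 0.001, -1.463]
force: [-0.8, -0.3, -0.9]
width: 51.1
```

```bash
python3 look.py 9 side wrist
```

```text
{'eef_pos': array([ 612.229, -165.999,  109.447]), 'tool_rot': array([-1.571e+00,  1.000e-03, -1.463e+00]), 'force': array([ 0.421, -0.11 , -1.258])} 8.2167 50.98986854738988
```

View pics/wrist9.png

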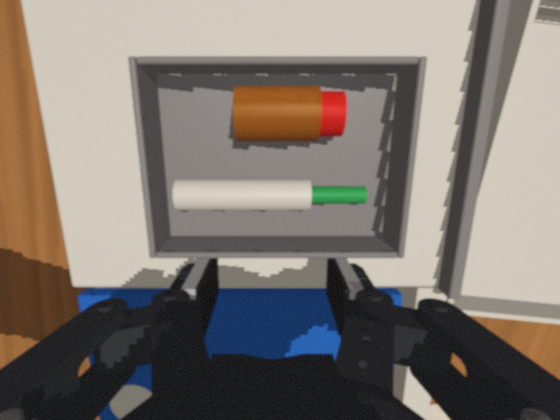

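View pics/side9.png

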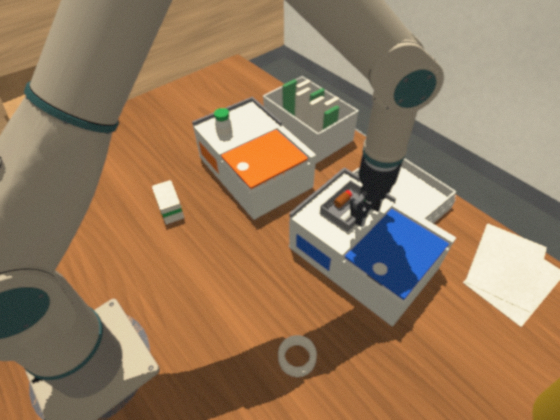

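Emit:
servo_tool([
  {"dx": 0.1, "dy": -1.2, "dz": 0, "ax": 0, "ay": 0, "az": 0, "claw": -0.2},
  {"dx": 0.2, "dy": -2.5, "dz": 1, "ax": 0, "ay": 0, "az": 0, "claw": -0.2},
  {"dx": 0.2, "dy": -3, "dz": 4, "ax": 0, "ay": 0, "az": 0, "claw": 1},
  {"dx": -1.5, "dy": -5, "dz": 6, "ax": 0, "ay": 0, "az": 0, "claw": 1},
  {"dx": -4, "dy": -7.5, "dz": 6, "ax": 0, "ay": 0, "az": 0, "claw": 1},
  {"dx": -6, "dy": -9, "dz": 6, "ax": 0, "ay": 0, "az": 0, "claw": 1},
  {"dx": -7.1, "dy": -10, "dz": 5, "ax": 0, "ay": 0, "az": 0, "claw": 1},
  {"dx": -7.1, "dy": -10, "dz": 4, "ax": 0, "ay": 0, "az": 0, "claw": 1},
])

```text
clock: 8.88
eef_pos: [537.8, -273.5, 150.6]
tool_rot: [-1.571, -0.004, -1.472]
force: [-0.5, -0.2, -1.1]
width: -0.2
```

```bash
python3 look.py 10 side wrist top
python3 - <<'E'
from h import *
D=pickle.load(open('d10.pkl','rb'));im=D['side']
cv2.imwrite('pics/c10.png',cv2.resize(im['color'][160:300,290:450,::-1],None,fx=4.5,fy=4.2,interpolation=2))
E
```

```text
{'eef_pos': array([ 541.353, -267.007,  148.627]), 'tool_rot': array([-1.572e+00,  1.000e-03, -1.464e+00]), 'force': array([0.925, 0.832, 0.419])} 9.0333 -0.08496765434618764
```

View pics/c10.png

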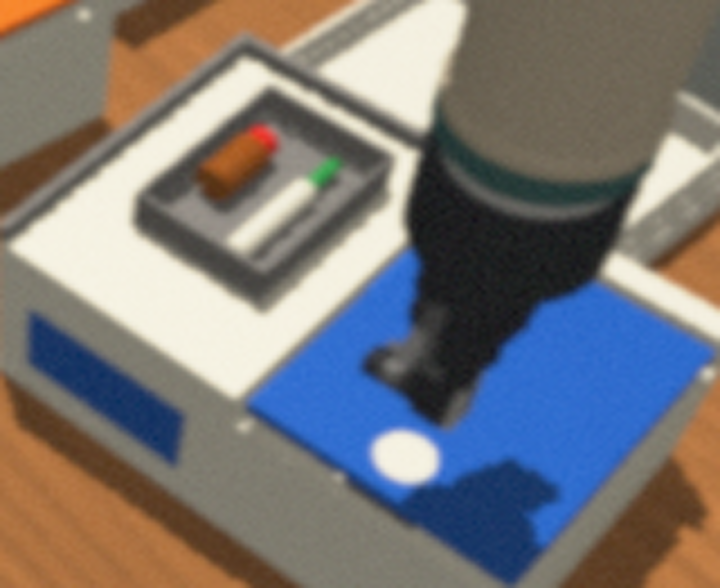

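View pics/wrist10.png

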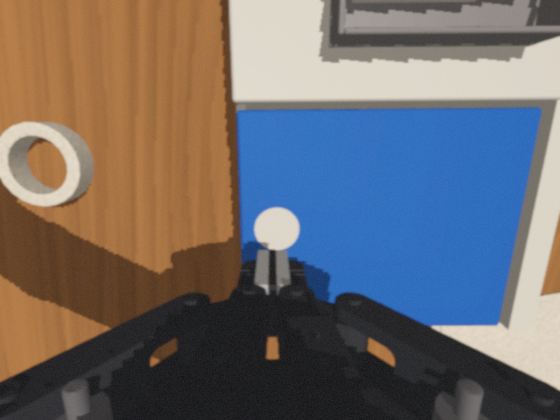

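View pics/top10.png

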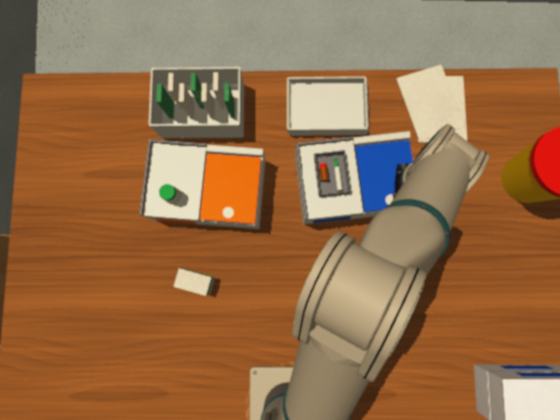

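Run:
```python
from h import *
D=pickle.load(open('d10.pkl','rb'));im=D['side']
for z in (120,148,160,170):
    u,v=proj(im,np.array([541.4,-266.5,z]));print(z,((u-290)*4.5).round(),((v-160)*4.2).round())
im=D['wrist']
print([proj(im,np.array([541.4,-266.5,z])).round() for z in(120,148,170)])
Rb=np.array([[np.cos(.109),-np.sin(.109)],[np.sin(.109),np.cos(.109)]]);o=np.array([607,-182.7])
im=D['side'] # tray rim corners in crop px
for p in [(135,208),(268,92),(392,157),(263,290)]:
    w=ray(im,290+p[0]/4.5,160+p[1]/4.2,146.5)[:2];print((Rb.T@(w-o)).round(1))
```

```text
120 408.0 454.0
148 420.0 423.0
160 426.0 409.0
170 430.0 397.0
[array([275., 230.]), array([275., 246.]), array([275., 263.])]
[-57.3  98.6]
[ 53.2 101.8]
[56.5 27.9]
[-57.8  21.1]
```

Emit:
servo_tool([
  {"dx": 0, "dy": 0, "dz": -1, "ax": 0, "ay": 0, "az": 0, "claw": 1},
  {"dx": 0, "dy": 0, "dz": -2, "ax": 0, "ay": 0, "az": 0, "claw": 1},
  {"dx": 0, "dy": 0, "dz": -2.5, "ax": 0, "ay": 0, "az": 0, "claw": 1},
  {"dx": 0, "dy": 0, "dz": -2.7, "ax": 0, "ay": 0, "az": 0, "claw": 1},
  {"dx": 0, "dy": 0, "dz": -2.8, "ax": 0, "ay": 0, "az": 0, "claw": 1},
  {"dx": 0, "dy": 0, "dz": -2.8, "ax": 0, "ay": 0, "az": 0, "claw": 1},
])

```text
clock: 9.53
eef_pos: [541.3, -267.1, 121.2]
tool_rot: [-1.571, 0.0, -1.463]
force: [-0.9, -0.6, 0.4]
width: -0.2
```

```bash
python3 look.py 11 side wrist
python3 - <<'E'
from h import *
D=pickle.load(open('d11.pkl','rb'));im=D['side']
cv2.imwrite('pics/c11.png',cv2.resize(im['color'][200:300,330:440,::-1],None,fx=5.5,fy=5.5,interpolation=2))
E
```

```text
{'eef_pos': array([ 541.477, -267.399,  121.761]), 'tool_rot': array([-1.57 , -0.   , -1.464]), 'force': array([-0.601, -0.715, -0.91 ])} 9.6333 -0.03767559564097014
```

View pics/c11.png

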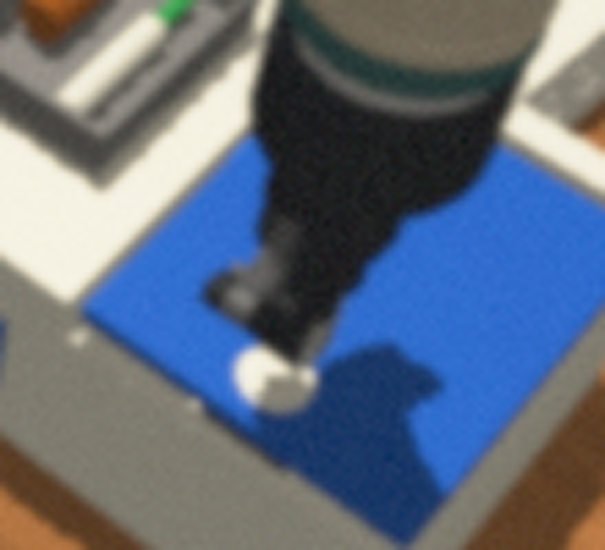

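Emit:
servo_tool([
  {"dx": 0, "dy": 0, "dz": -0.2, "ax": 0, "ay": 0, "az": 0, "claw": 1},
  {"dx": 0, "dy": 0, "dz": -0.4, "ax": 0, "ay": 0, "az": 0, "claw": 1},
  {"dx": 0, "dy": 0, "dz": -0.6, "ax": 0, "ay": 0, "az": 0, "claw": 1},
  {"dx": 0, "dy": 0, "dz": -0.6, "ax": 0, "ay": 0, "az": 0, "claw": 1},
])

```text
clock: 9.97
eef_pos: [541.0, -267.1, 115.1]
tool_rot: [-1.571, 0.0, -1.464]
force: [-0.2, -0.3, 0.5]
width: 0.1
```

Emit:
servo_tool([
  {"dx": 0, "dy": 0, "dz": -0.15, "ax": 0, "ay": 0, "az": 0, "claw": 1},
  {"dx": 0, "dy": 0, "dz": -0.3, "ax": 0, "ay": 0, "az": 0, "claw": 1},
  {"dx": 0, "dy": 0, "dz": -0.3, "ax": 0, "ay": 0, "az": 0, "claw": 1},
])

```text
clock: 10.22
eef_pos: [541.0, -267.2, 112.2]
tool_rot: [-1.571, 0.0, -1.464]
force: [-0.3, 0.3, -0.2]
width: 0.2
```

Emit:
servo_tool([
  {"dx": 0, "dy": 0, "dz": -0.15, "ax": 0, "ay": 0, "az": 0, "claw": 1},
  {"dx": 0, "dy": 0, "dz": -0.3, "ax": 0, "ay": 0, "az": 0, "claw": 1},
  {"dx": 0, "dy": 0, "dz": -0.3, "ax": 0, "ay": 0, "az": 0, "claw": 1},
])

```text
clock: 10.47
eef_pos: [541.0, -267.2, 109.2]
tool_rot: [-1.571, 0.0, -1.464]
force: [1.0, 0.2, -0.5]
width: -0.1
```

```bash
python3 look.py 12 side wrist
python3 - <<'E'
from h import *
D=pickle.load(open('d12.pkl','rb'));im=D['side']
cv2.imwrite('pics/c12.png',cv2.resize(im['color'][200:300,330:440,::-1],None,fx=5.5,fy=5.5,interpolation=2))
E
```

```text
{'eef_pos': array([ 541.152, -267.29 ,  109.402]), 'tool_rot': array([-1.571,  0.   , -1.464]), 'force': array([-0.704, -0.661, -0.494])} 10.5667 -0.12227110531500775
```

View pics/c12.png

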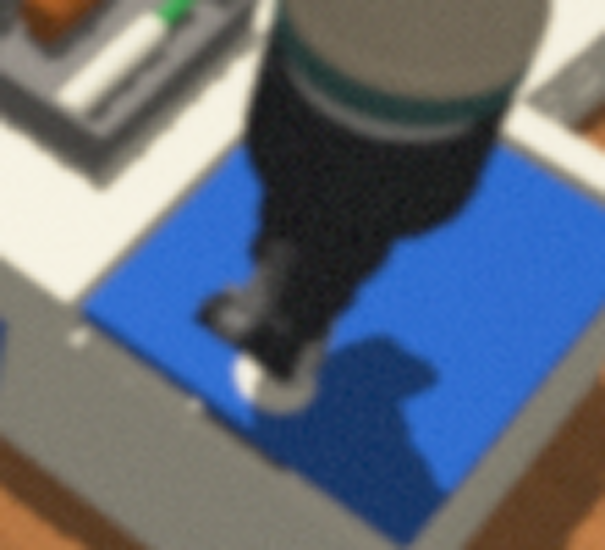

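View pics/wrist12.png

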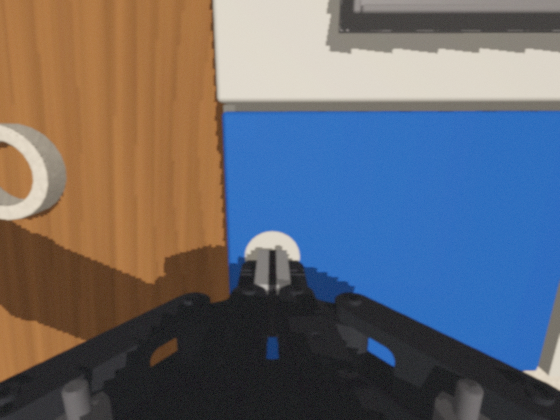

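Emit:
servo_tool([
  {"dx": 0, "dy": 0, "dz": -0.15, "ax": 0, "ay": 0, "az": 0, "claw": 1},
  {"dx": 0, "dy": 0, "dz": -0.3, "ax": 0, "ay": 0, "az": 0, "claw": 1},
  {"dx": 0, "dy": 0, "dz": -0.3, "ax": 0, "ay": 0, "az": 0, "claw": 1},
])

```text
clock: 10.82
eef_pos: [541.1, -267.2, 106.2]
tool_rot: [-1.571, 0.0, -1.464]
force: [-0.2, 0.7, -0.7]
width: -0.1
```

Emit:
servo_tool([
  {"dx": 0, "dy": 0, "dz": -0.1, "ax": 0, "ay": 0, "az": 0, "claw": 1},
  {"dx": 0, "dy": 0, "dz": -0.2, "ax": 0, "ay": 0, "az": 0, "claw": 1},
  {"dx": 0, "dy": 0, "dz": -0.2, "ax": 0, "ay": 0, "az": 0, "claw": 1},
])

```text
clock: 11.07
eef_pos: [541.1, -267.2, 104.3]
tool_rot: [-1.571, 0.0, -1.464]
force: [-0.2, 0.8, -0.2]
width: 0.2
```

Emit:
servo_tool([
  {"dx": 0, "dy": 0, "dz": -0.1, "ax": 0, "ay": 0, "az": 0, "claw": 1},
  {"dx": 0, "dy": 0, "dz": -0.2, "ax": 0, "ay": 0, "az": 0, "claw": 1},
  {"dx": 0, "dy": 0, "dz": -0.2, "ax": 0, "ay": 0, "az": 0, "claw": 1},
])

```text
clock: 11.32
eef_pos: [541.1, -267.2, 102.3]
tool_rot: [-1.571, 0.0, -1.464]
force: [0.3, 0.9, -0.7]
width: 0.1
```

Emit:
servo_tool([
  {"dx": 0, "dy": 0, "dz": -0.1, "ax": 0, "ay": 0, "az": 0, "claw": 1},
  {"dx": 0, "dy": 0, "dz": -0.2, "ax": 0, "ay": 0, "az": 0, "claw": 1},
  {"dx": 0, "dy": 0, "dz": -0.2, "ax": 0, "ay": 0, "az": 0, "claw": 1},
])

```text
clock: 11.57
eef_pos: [541.1, -267.2, 100.3]
tool_rot: [-1.571, 0.0, -1.464]
force: [-0.1, 0.2, -0.3]
width: 0.2
```

```bash
python3 look.py 13 side wrist
python3 - <<'E'
from h import *
D=pickle.load(open('d13.pkl','rb'));im=D['side']
cv2.imwrite('pics/c13.png',cv2.resize(im['color'][200:300,330:440,::-1],None,fx=5.5,fy=5.5,interpolation=2))
E
```

```text
{'eef_pos': array([ 541.189, -267.274,  100.449]), 'tool_rot': array([-1.571,  0.   , -1.464]), 'force': array([-0.14 ,  0.837,  0.784])} 11.6667 0.05343332571784352
```

View pics/c13.png

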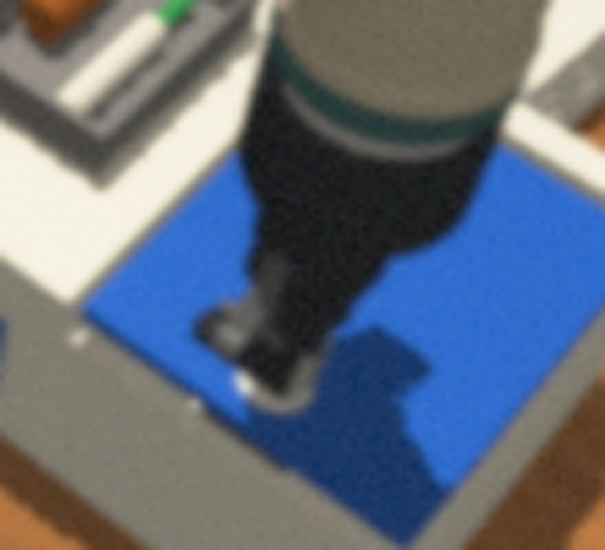

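View pics/wrist13.png

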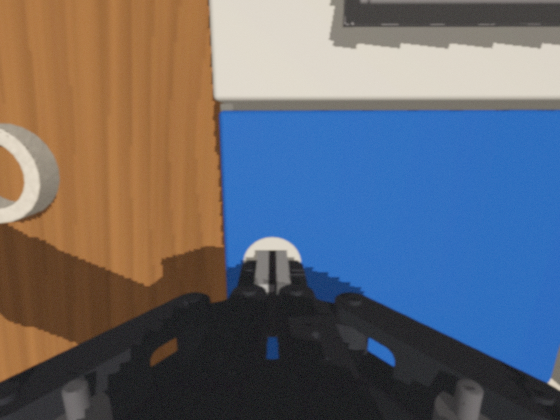

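Emit:
servo_tool([
  {"dx": 0, "dy": 0, "dz": -0.1, "ax": 0, "ay": 0, "az": 0, "claw": 1},
  {"dx": 0, "dy": 0, "dz": -0.2, "ax": 0, "ay": 0, "az": 0, "claw": 1},
  {"dx": 0, "dy": 0, "dz": -0.2, "ax": 0, "ay": 0, "az": 0, "claw": 1},
])

```text
clock: 11.92
eef_pos: [541.3, -267.4, 98.7]
tool_rot: [-1.57, -0.0, -1.464]
force: [-0.2, 0.7, 3.2]
width: 0.3
```

Emit:
servo_tool([
  {"dx": 0, "dy": 0, "dz": -0.1, "ax": 0, "ay": 0, "az": 0, "claw": 1},
  {"dx": 0, "dy": 0, "dz": -0.2, "ax": 0, "ay": 0, "az": 0, "claw": 1},
  {"dx": 0, "dy": 0, "dz": -0.2, "ax": 0, "ay": 0, "az": 0, "claw": 1},
])

```text
clock: 12.17
eef_pos: [541.3, -267.4, 96.6]
tool_rot: [-1.571, -0.0, -1.464]
force: [-0.7, 0.2, 3.4]
width: -0.1
```

Emit:
servo_tool([
  {"dx": 0, "dy": 0, "dz": -0.1, "ax": 0, "ay": 0, "az": 0, "claw": 1},
  {"dx": 0, "dy": 0, "dz": -0.2, "ax": 0, "ay": 0, "az": 0, "claw": 1},
  {"dx": 0, "dy": 0, "dz": -0.2, "ax": 0, "ay": 0, "az": 0, "claw": 1},
])

```text
clock: 12.42
eef_pos: [541.3, -267.4, 94.4]
tool_rot: [-1.571, -0.0, -1.464]
force: [-1.2, 0.3, 4.1]
width: 0.0
```

Emit:
servo_tool([
  {"dx": 0, "dy": 0, "dz": 1, "ax": 0, "ay": 0, "az": 0, "claw": 1},
  {"dx": 0, "dy": 0, "dz": 3, "ax": 0, "ay": 0, "az": 0, "claw": 1},
  {"dx": 0, "dy": 0, "dz": 5, "ax": 0, "ay": 0, "az": 0, "claw": 1},
  {"dx": 0, "dy": 0, "dz": 7, "ax": 0, "ay": 0, "az": 0, "claw": 1},
  {"dx": 0, "dy": 0, "dz": 9.5, "ax": 0, "ay": 0, "az": 0, "claw": 1},
  {"dx": 0, "dy": 0, "dz": 12, "ax": 0, "ay": 0, "az": 0, "claw": 1},
  {"dx": -2, "dy": 0, "dz": 15, "ax": 0, "ay": 0, "az": 0, "claw": 1},
  {"dx": -4, "dy": 0, "dz": 17, "ax": 0, "ay": 0, "az": 0, "claw": 1},
])

```text
clock: 13.08
eef_pos: [502.0, -267.5, 266.9]
tool_rot: [-1.569, -0.002, -1.462]
force: [0.6, -1.2, 0.8]
width: 0.5
```

```bash
python3 look.py 14 side wrist
```

```text
{'eef_pos': array([ 499.781, -269.508,  268.611]), 'tool_rot': array([-1.567, -0.003, -1.467]), 'force': array([ 0.177, -0.345,  0.365])} 13.1833 0.1368267924788798
```

View pics/side14.png

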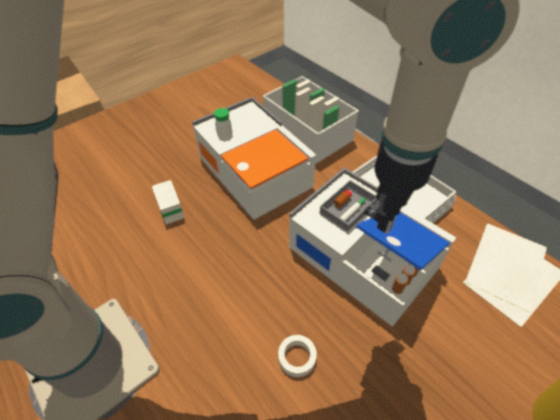

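The lid has sprung ajar: the mark is now at (394,241) and the compartment interior is visible. The tray sits on the shelf. I'll move clear, let it settle, and check again.

Emit:
servo_tool([
  {"dx": -1, "dy": 0, "dz": 1, "ax": 0, "ay": 0, "az": 0, "claw": 1},
  {"dx": -2, "dy": 1, "dz": 2, "ax": 0, "ay": 0, "az": 0, "claw": 1},
  {"dx": -3, "dy": 2, "dz": 3, "ax": 0, "ay": 0, "az": 0, "claw": 1},
  {"dx": -4, "dy": 4, "dz": 4, "ax": 0, "ay": 0, "az": 0, "claw": 1},
  {"dx": -4, "dy": 6, "dz": 4, "ax": 0, "ay": 0, "az": 0, "claw": 1},
  {"dx": -4, "dy": 7, "dz": 4, "ax": 0, "ay": 0, "az": 0, "claw": 1},
  {"dx": -4, "dy": 7, "dz": 4, "ax": 0, "ay": 0, "az": 0, "claw": 1},
  {"dx": -4, "dy": 7, "dz": 4, "ax": 0, "ay": 0, "az": 0, "claw": 1},
])

```text
clock: 13.85
eef_pos: [461.4, -197.1, 304.0]
tool_rot: [-1.572, -0.0, -1.462]
force: [-0.6, 0.1, 0.0]
width: 0.1
```

```bash
python3 look.py 15 side wrist
python3 - <<'E'
from h import *
o=np.array([607,-182.7,0]);c,s=np.cos(.109),np.sin(.109);Rb=np.array([[c,-s,0],[s,c,0],[0,0,1]])
D=pickle.load(open('d15.pkl','rb'))
for a in (0,.35,.5):
    m=np.array([77-152*np.cos(a),-75.5,120.5+152*np.sin(a)])
    print(a,[proj(D[n],Rb@m+o).round() for n in('side','wrist')])
E
```

```text
{'eef_pos': array([ 461.171, -198.402,  304.105]), 'tool_rot': array([-1.572e+00, -1.000e-03, -1.465e+00]), 'force': array([-0.548,  0.608, -0.132])} 13.95 -0.3032548709970755
0 [array([380., 268.]), array([333., 252.])]
0.35 [array([388., 251.]), array([351., 272.])]
0.5 [array([393., 242.]), array([366., 282.])]
```

View pics/side15.png

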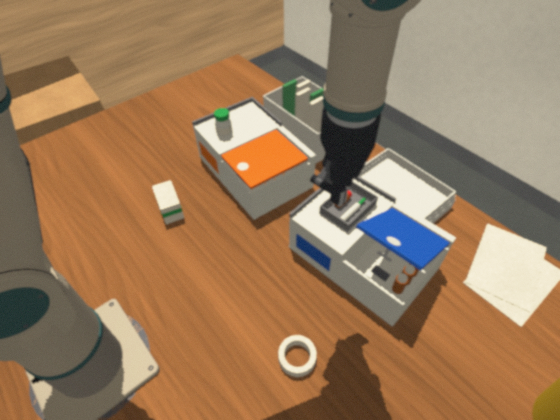

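View pics/wrist15.png

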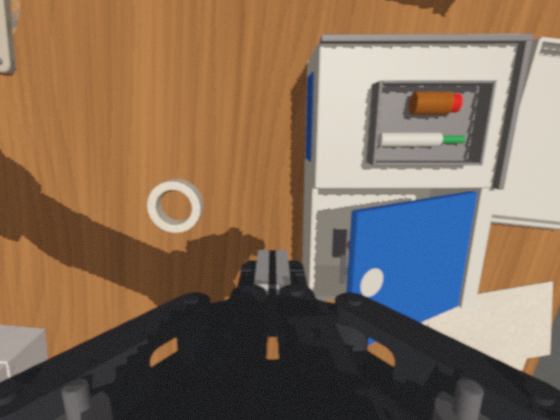

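The mark at (394,241) in the side view matches 0.5 rad. One last check of the tray's position, then I'll hand in.

Run:
```python
from h import *
from cell import finish_job
o=np.array([607,-182.7]);c,s=np.cos(.109),np.sin(.109);Rb=np.array([[c,-s],[s,c]])
im=pickle.load(open('d15.pkl','rb'))['wrist']
q=[Rb.T@(ray(im,*p,146.5)[:2]-o) for p in [(377,83),(494,82),(487,165),(371,166)]]
print(np.round(q,1),np.mean(q,0))
if 45<np.mean(q,0)[1]<100: print(finish_job())
```

```text
[[-47.1 104.6]
 [ 61.9 105.2]
 [ 68.9  28.1]
 [-46.5  27.3]] [ 9.29529102 66.29144061]
the job is handed in; nothing more can be done
None
```

I pushed the tray along the lid onto the white shelf with half-open fingers, then pressed the white mark with the closed fingertip at about 4 N. The catch let go and the lid sprang ajar. I handed the job in at about 14 s on the robot clock; no verdict was reported.

**Last checks before handing in:**
- **Tray:** its centre is at about x = 9, y = 66 mm in the blue box's frame. It looks flat and square in the pictures, wholly clear of the lid.
- **Blue lid:** the mark's position in the side view matches about 0.5 rad, so it is standing ajar.
- **Other things:** by eye, the orange lid is still shut and the jar, tape and carton look where they started. I did not measure these three.
- **Arm:** it is clear of everything, with no force on the tool beyond noise.

**Disagreement:** the fingertips stood about 20 mm higher than the reported TCP. The closed tip only met the lid top (120.5 mm) at a TCP height of about 99 mm. Because of this, my first push passed just over the tray without touching it, so I backed off and pushed again lower.

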